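# Point out the shortest and the longest cigar for the batch record

### The arm

A 6-joint arm with a two-finger parallel gripper is mounted at the origin on the work surface. World frame = base frame: x ahead of the robot, y to its left, z up, the work surface at z = 0. Lengths are in mm, angles in rad, forces in N, time in s.
With the tool pointing down it reaches from about 350 to 875 mm from the base axis. Payload 4.2 kg.
Tool frame: the origin (TCP) lies at the very end of the fingers, on their centre line; the grasp point (between the pads) lies 19 mm behind it; z points along the fingers, y is the direction in which the jaws open and shut (so a half turn about z gives the same grasp; the last joint's range is limited). The gripper opens to 85 mm and grips with 20 to 120 N. Pads are 22 mm wide; open, the fingers measure 114 mm over their backs; the gripper's body (76 mm by 85 mm) begins 54 mm behind the grasp point. The pads swing forward as they close: fully open they stand 13 mm farther back than shut.
Start: joints at [-0.926, 0.385, 0.008, 0, -1.194, -0.259], TCP at [235.201, -579.033, 231.312] pointing down, gripper open.
Joint ranges: [-3.14, 3.14], [-1.21, 2.06], [-1.07, 1.41], [-3.16, 2.05], [-2.99, -0.16], [-3.1, 3.1]. Speed limits (rad/s): [2.79, 2.79, 3.14, 3.14, 3.14, 3.14].

### API

Orientations are given as a unit quaternion [x, y, z, w].
In Python, from bench import read_state, get_image, camera_params, job_done gives the robot as it stands.
- The arm moves only by the tool send_rows, never from a script. Its arguments are lists of equal length, an entry for each row: "translation": the shift along the tool's x, y, z in m, a list of three; "yaw": the turn about the tool's z in degrees; "fingers": the closure in counts, from 0 (fully open) to 255 (shut). A call has 1 to 12 rows; each row is the pose to reach, as a shift and turn from the pose measured when the call began, along the tool's axes at that moment; what a row does not reach only later rows make up. A row lasts 1/10 s, in which the tool goes at most 50 mm and 8.59 degrees, less where a joint would pass 70% of its speed; a pose out of reach is approached as far as the arm can. A call with a gripper value outside its range is refused whole. The fingers move at their own pace and stop on an object; the grip force is fixed at half the most. Time passes only in rows, so rows that repeat a pose let the fingers close. It gives the time, the measured TCP pose, the force and the opening at its end, in the units of the state.
- read_state(): the state, without advancing time (a new reading comes with each control period).
- get_image(name): name is "scene" or "top" or "wrist"; returns the picture (480x640x3 uint8, blue, green, red); there is no depth.
- camera_params(name): a dict with "mtx" (3x3 intrinsics, pixels), "rvec" (rotation vector, rad) and "tvec" (3), from world to camera coordinates, as OpenCV has them; the wrist camera has in their place "tool_from_camera" (4x4, takes a point from camera to tool coordinates, whose origin is the TCP and whose axes are the flange's). Camera axes: x right, y down, z forward; pixel columns grow to the right and rows downward; lengths in mm; the calibration is good to about 2 mm. A picture is of the moment at which its call begins: read the wrist's pose just before it. camera_params takes no time and is no camera call.
- job_done(): hands the job in, once; it reports no verdict.
The state is a dict: "clock": time; "joints": joint angles; "joint_vel": joint speeds; "joint_efforts": joint torques, N m; "position": TCP position; "ee_rot": TCP orientation; "contact_force": force on the tool from outside, world axes, zero at the start; "wrist_torque": the same for the moment, N m; "gripper_width": finger opening in mm.
Only numpy, scipy, OpenCV 4.12 (cv2) and the standard library are available. Lean on these libraries where they do the work, as an engineer would, in place of code of your own. Each camera call takes 0.05 s, during which the arm holds its last target.

### The job

Show the length spread of the five cigars in the mould to the overhead record camera: point straight down at the middle of the shortest cigar with the fingertips two or three centimetres above it and stay there for about two seconds, then point at the longest cigar in the same way. Then press the record plunger beside the mould fully down and let it come up again. Do not touch or move any cigar, do not bring the fingertips within four centimetres above the middle of the other three, and leave everything else where it is.

Things in the scene. Friction and masses are not known exactly. Their poses are not given: they have to be found in the camera images.
- mould: black bench mould, fixed, 190 mm along x, 218 mm along y, 34 mm tall, with five straight parallel grooves along its x at 40 mm pitch, each 22 mm wide, floor 22 mm above the table, and one cigar in each; which cigar lies in which groove varies. Origin at the centre of its underside. The cigars stand 8 mm above its ridges.
- cigar_short: lying cigar, plain brown leaf, 20 mm thick, 100 mm long, in one groove of the mould; the shortest of the five. Origin at its middle, on its axis (10 mm below its top line, 32 mm above the table); x runs along the cigar, y and z turn as it rolls. Loose, 15 g.
- cigar_long: lying cigar, plain brown leaf, 20 mm thick, 160 mm long, in one groove of the mould; the longest of the five. Origin at its middle, on its axis (10 mm below its top line, 32 mm above the table); x runs along the cigar, y and z turn as it rolls. Loose, 15 g.
- cigar_a: lying cigar, plain brown leaf, 20 mm thick, 130 mm long, in one groove of the mould; one of three of the ordinary middle length. Origin at its middle, on its axis (10 mm below its top line, 32 mm above the table); x runs along the cigar, y and z turn as it rolls. Loose, 15 g.
- cigar_b: lying cigar, plain brown leaf, 20 mm thick, 130 mm long, in one groove of the mould; one of three of the ordinary middle length. Origin at its middle, on its axis (10 mm below its top line, 32 mm above the table); x runs along the cigar, y and z turn as it rolls. Loose, 15 g.
- cigar_c: lying cigar, plain brown leaf, 20 mm thick, 130 mm long, in one groove of the mould; one of three of the ordinary middle length. Origin at its middle, on its axis (10 mm below its top line, 32 mm above the table); x runs along the cigar, y and z turn as it rolls. Loose, 15 g.
- plunger (a joint): travel of the record plunger in m: 0 up, 0.006 fully down; a spring pushes it back, fully down takes 5 N
- plunger_top (a point): centre of the upper face of the record plunger, a bare-metal round push button 32 mm across on a dark wooden box (80 x 80 x 40 mm, fixed) that stands beside the mould, to its left or its right; the point moves down with the plunger; z up
- glue_jar: closed glass jar, 60 mm across, 60 mm tall, loose, on the other side of the mould from the plunger; origin at the centre of its underside
- tamper: light wooden tamper, 38 mm across, 90 mm tall, standing loose; origin at the centre of its foot
- tin: closed steel tin, 70 mm across, 50 mm tall, loose; origin at the centre of its underside
Things that resemble listed ones, but are neither listed nor needed, are in the scene too. What is shaped like the cigar_long but turquoise or white is not meant.

How it is judged (in metres and radians):
On the way, in this order (a step that is already met when the one before it is completed fails the run):
1. the fingertips point at the shortest cigar, just above its middle, and dwell (horizontal distance between the grasp point and cigar_short below 0.018 m and distance between the grasp point and cigar_short below 0.07 m), for 1.5 s.
2. the fingertips point at the longest cigar, just above its middle, and dwell (horizontal distance between the grasp point and cigar_long below 0.018 m and distance between the grasp point and cigar_long below 0.07 m), for 1.5 s.
3. the record plunger is pressed down at least 4.8 of its 6 mm (value of joint plunger above 0.0048 m), for 0.05 s.
At the end, for the whole second after the job is handed in: The plunger is up again (within 1.5 mm), all five cigars lie at rest in their grooves within 6 mm of where they were, and jar, tamper and tin are within 12 mm of where they were (distance of each of cigar_short, cigar_a, cigar_b, cigar_c, cigar_long from where it was at the start of the episode below 0.006 m and distance of each of glue_jar, tamper, tin from where it was at the start of the episode below 0.012 m and value of joint plunger below 0.0015 m and linear speed of each of cigar_short, cigar_a, cigar_b, cigar_c, cigar_long below 0.03 m/s); the robot touches nothing.
It fails at once if a cigar is touched (more than 0.3 N) (contact force between any of the fingers, the arm and cigar_short above 0.3 N or contact force between any of the fingers, the arm and cigar_a above 0.3 N or contact force between any of the fingers, the arm and cigar_b above 0.3 N or contact force between any of the fingers, the arm and cigar_c above 0.3 N or contact force between any of the fingers, the arm and cigar_long above 0.3 N).
It fails at once if a cigar is moved or lifted by more than 6 mm (distance of any of cigar_short, cigar_a, cigar_b, cigar_c, cigar_long from where it was at the start of the episode above 0.006 m).
It fails at once if the fingertips come low (within about 4 cm) over the middle of one of the three ordinary cigars ((horizontal distance between the grasp point and cigar_a below 0.014 m and distance between the grasp point and cigar_a below 0.07 m) or (horizontal distance between the grasp point and cigar_b below 0.014 m and distance between the grasp point and cigar_b below 0.07 m) or (horizontal distance between the grasp point and cigar_c below 0.014 m and distance between the grasp point and cigar_c below 0.07 m)).
It fails at once if the jar, tamper or tin is moved or lifted by more than 12 mm (distance of any of glue_jar, tamper, tin from where it was at the start of the episode above 0.012 m).
It also fails if it takes over 48 s, if anything falls off the work surface, if the arm or the gripper's body presses on something with over 40 N, if the wrist force passes 120 N, or if a joint passes its speed limit or range.

## Working session

There is one attempt and no reset: what is moved stays moved. The work goes in short steps, Python scripts to look and compute and a tool call to move; the robot and the scene stay as the last step left them, time stands still between calls to the robot, and variables do not carry over. Pictures are saved under pics/ and viewed, and the job is handed in when it is done.

Besides the shell and the picture viewer there is one more tool, called as a command line: name --pt "numbers of a row" for each row, then --argument value for the rest. send_rows: Moves the arm, as the interface text tells. Its arguments: {"type":"object","properties":{"translation":{"type":"array","items":{"type":"array","items":{"type":"number"}}},"yaw":{"type":"array","items":{"type":"number"}},"fingers":{"type":"array","items":{"type":"number"}}},"required":["translation","yaw","fingers"]}

```bash
mkdir -p pics; python3 - <<'E'
from bench import *
import cv2
s=read_state();print(s)
for n in("scene","top"):
    cv2.imwrite(f"pics/{n}0.png",get_image(n))
    print(n,camera_params(n))
E
```

```text
{'clock': 0.0, 'joints': array([-9.26405655e-01,  3.85567231e-01,  6.58943830e-03, -5.12306443e-04,
       -1.19396988e+00, -2.58558588e-01]), 'joint_vel': array([ 1.04211444e-03,  2.09613844e-03, -9.64210419e-05,  2.33288807e-03,
       -5.49188096e-04, -4.24368988e-04]), 'joint_efforts': array([-9.01140593e-04, -3.92291451e+01,  1.88399041e+01,  4.18629661e+00,
       -4.60869516e-03,  2.26988595e-05]), 'position': array([ 234.97819726, -578.50612735,  230.19891285]), 'ee_rot': array([-1.91628776e-01,  9.81466861e-01,  1.07176643e-03, -2.55082945e-04]), 'contact_force': array([-0.94998377, -0.38168967, -0.08308718]), 'wrist_torque': array([ 0.022511  , -0.0037539 , -0.00558072]), 'gripper_width': 85.50024127508047}
scene {'mtx': array([[453.78015623,   0.        , 319.80625405],
       [  0.        , 453.78015623, 238.56609245],
       [  0.        ,   0.        ,   1.        ]]), 'rvec': array([ 1.92003127,  1.895414  , -0.53245718]), 'tvec': array([ 105.79430114, -377.29939492, 1332.25225478])}
top {'mtx': array([[449.8438914 ,   0.        , 316.98148241],
       [  0.        , 449.8438914 , 238.59780883],
       [  0.        ,   0.        ,   1.        ]]), 'rvec': array([ 2.15558105, -2.12430837,  0.18665747]), 'tvec': array([-122.07629275,  510.5642079 , 1226.13250502])}
```

View pics/scene0.png

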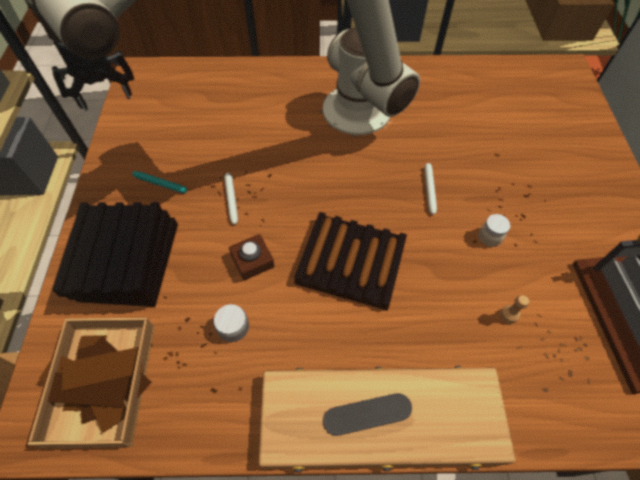

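View pics/top0.png

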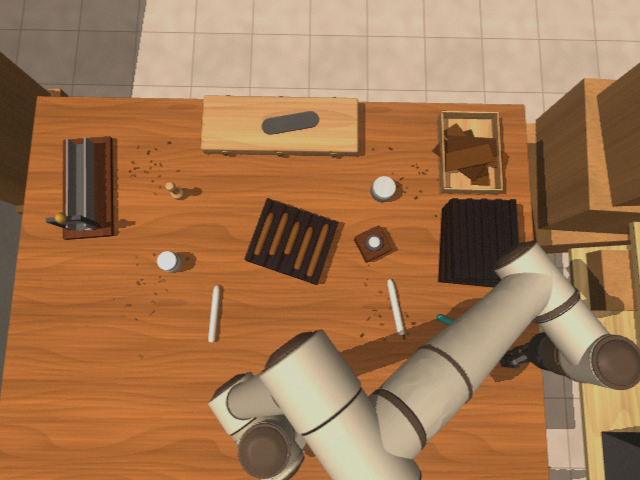

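The top view shows the mould near (293,241) with five cigars, and the plunger box to its right at about (375,243). The jar is at about (168,261), the tamper at (175,190) and the tin at (383,188). Next I'll segment the cigars and the plunger in both views.

```bash
cat > h.py <<'E'
import numpy as np,cv2
from bench import *
def ray(n,uv,z):
    p=camera_params(n);R=cv2.Rodrigues(p["rvec"])[0];t=p["tvec"].reshape(3)
    d=R.T@np.linalg.inv(p["mtx"])@np.array([uv[0],uv[1],1.]);c=-R.T@t
    return c+d*(z-c[2])/d[2]
E
python3 - <<'E'
from h import *
for n,(x0,x1,y0,y1),pb in(("top",(240,345,195,285),(355,395,225,262)),("scene",(293,410,212,310),(228,275,232,280))):
    im=cv2.imread(f"pics/{n}0.png");hsv=cv2.cvtColor(im,cv2.COLOR_BGR2HSV)
    # mould area: dark mask hull
    dark=np.zeros(im.shape[:2],np.uint8);dark[y0:y1,x0:x1]=(hsv[y0:y1,x0:x1,2]<60)*255
    cs=cv2.findContours(dark,0,2)[0];c=max(cs,key=cv2.contourArea);hull=cv2.convexHull(c)
    m=np.zeros_like(dark);cv2.fillConvexPoly(m,hull,255);m=cv2.erode(m,np.ones((3,3)))
    print(n,"mould",[ray(n,p,34)[:2].round() for p in cv2.boxPoints(cv2.minAreaRect(hull))])
    br=((hsv[:,:,2]>75)&(m>0)).astype(np.uint8)
    k,l,st,ce=cv2.connectedComponentsWithStats(br)
    for i in range(1,k):
        if st[i,4]<40: continue
        pts=np.argwhere(l==i)[:,::-1]
        P=np.array([ray(n,p,36)[:2] for p in pts]);r=cv2.minAreaRect(P.astype(np.float32))
        u,s,v=np.linalg.svd(P-P.mean(0),full_matrices=False); d=v[0]; q=(P-P.mean(0))@d
        print(ce[i].round(1),st[i,4],"mean",P.mean(0).round(1),"rectc",np.round(r[0],1),np.round(r[1],1),"ang",np.degrees(np.arctan2(d[1],d[0])).round(1))
    a,b,c0,d0=pb
    g=np.zeros_like(dark);g[c0:d0,a:b]=((hsv[c0:d0,a:b,1]<60)&(hsv[c0:d0,a:b,2]>110))*255
    k,l,st,ce=cv2.connectedComponentsWithStats(g)
    for i in range(1,k):
        if st[i,4]>15: print("pl",ce[i],st[i],ray(n,ce[i],48),ray(n,ce[i],52))
    cv2.imwrite(f"pics/{n}crop.png",cv2.resize(im[y0-10:y1+10,min(a,x0)-10:max(b,x1)+10],None,fx=4,fy=4,interpolation=2)[:600,:800])
E
```

```text
top mould [array([450.,  89.]), array([632.,  34.]), array([ 563., -173.]), array([ 384., -114.])]
[263.3 233.8] 278 mean [524.9  37.7] rectc [526.2  37.3] [ 18.6 126.7] ang 161.9
[278.2 233.9] 278 mean [525.4  -4.5] rectc [527.  -5.] [ 18.5 127. ] ang 161.7
[291.5 238.2] 211 mean [513.5 -42.5] rectc [515.5 -43.2] [18.5 96. ] ang 161.9
[317.2 250.1] 353 mean [ 480.8 -115.8] rectc [ 482.6 -116.4] [ 18.8 156. ] ang 161.9
[302.9 248.3] 284 mean [485.2 -75.3] rectc [486.8 -75.8] [ 18.6 127. ] ang 162.0
pl [373.71818182 241.58181818] [368 236  12  12 110] [ 505.39190983 -274.06712356   48.        ] [ 504.7471725  -273.52130122   52.        ]
scene mould [array([ 582., -175.]), array([ 381., -131.]), array([454.,  91.]), array([643.,  27.])]
[319.  244.7] 472 mean [ 479.2 -113.9] rectc [ 477.1 -114.7] [ 22.3 165.1] ang -18.2
[336.4 246.9] 360 mean [486.1 -74.1] rectc [484.8 -73.9] [ 17.7 130. ] ang -18.3
[387.2 261.1] 372 mean [524.6  39.6] rectc [523.4  39.9] [ 17.7 129.9] ang -18.3
[351.4 256.8] 281 mean [512.8 -40.9] rectc [512.5 -40.5] [18.  99.5] ang -18.6Traceback (most recent call last):
  File "<stdin>", line 14, in <module>
  File "h.py", line 4, in ray
    p=camera_params(n);R=cv2.Rodrigues(p["rvec"])[0];t=p["tvec"].reshape(3)
ValueError: time passes only in moves, steps and waits
```

View pics/topcrop.png

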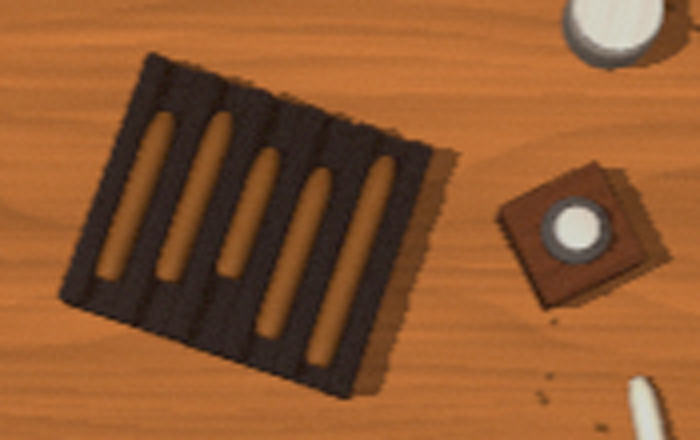

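The cigars are clear. Along y the lengths run mid, mid, short (about (514,-42)), mid, long (about (480,-115)), and the two views agree within 2 mm. Now I'll triangulate the plunger top and work out the first move.

```bash
cat > h.py <<'E'
import numpy as np,cv2,pickle,os
from bench import *
from scipy.spatial.transform import Rotation as Ro
if os.path.exists("cp.pkl"): CP=pickle.load(open("cp.pkl","rb"))
else:
    CP={n:camera_params(n) for n in("top","scene","wrist")};pickle.dump(CP,open("cp.pkl","wb"))
def P(n):
    p=CP[n];return p["mtx"]@np.c_[cv2.Rodrigues(p["rvec"])[0],p["tvec"]]
def delta(tgt):
    s=read_state();R=Ro.from_quat(s["ee_rot"]).as_matrix()
    print("pos",s["position"].round(1),"delta tool m",(R.T@(np.array(tgt)-s["position"])/1000).round(4),"F",s["contact_force"].round(1),"t",s["clock"],"w",s["gripper_width"])
E
python3 - <<'E'
from h import *
n="scene";im=cv2.imread("pics/scene0.png");hsv=cv2.cvtColor(im,cv2.COLOR_BGR2HSV)
a,b,c,d=228,275,232,280
g=np.zeros(im.shape[:2],np.uint8);g[c:d,a:b]=((hsv[c:d,a:b,1]<60)&(hsv[c:d,a:b,2]>110))*255
k,l,st,ce=cv2.connectedComponentsWithStats(g)
for i in range(1,k): print(ce[i],st[i])
i=1+np.argmax(st[1:,4])
X=cv2.triangulatePoints(P("top"),P("scene"),np.array([373.72,241.58]),ce[i]).ravel();print(X[:3]/X[3])
R=Ro.from_quat(read_state()["ee_rot"]).as_matrix();print(R.round(3))
delta([514,-42,150])
cv2.imwrite("pics/sc1.png",cv2.resize(im[205:315,220:415],None,fx=4,fy=4,interpolation=2))
E
```

```text
[249.25766871 247.93251534] [242 242  15  13 163]
[ 502.88472863 -271.15696889   63.25099887]
[[-0.927 -0.376 -0.001]
 [-0.376  0.927  0.002]
 [ 0.     0.002 -1.   ]]
pos [ 235.  -578.6  230.3] delta tool m [-0.4603  0.3921  0.081 ] F [ 1.1 -0.3 -0.3] t 0.1 w 85.29234580935345
```

View pics/sc1.png

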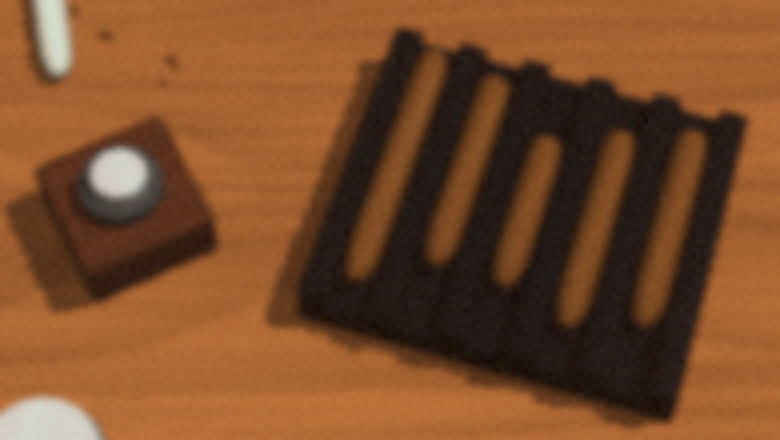

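send_rows --pt "-0.015 0.013 0" --pt "-0.045 0.038 0" --pt "-0.075 0.064 0" --pt "-0.11 0.094 0" --pt "-0.145 0.124 0.01" --pt "-0.18 0.153 0.015" --pt "-0.215 0.183 0.02" --pt "-0.25 0.213 0.03" --pt "-0.285 0.243 0.04" --pt "-0.315 0.268 0.04" --pt "-0.34 0.29 0.05" --pt "-0.35 0.298 0.05" --yaw '[0,0,0,0,0,0,0,0,0,0,0,0]' --fingers '[255,255,255,255,255,255,255,255,255,255,255,255]'

```text
clock: 1.3
position: [447.1, -168.4, 179.6]
ee_rot: [-0.193, 0.981, 0.002, -0.001]
contact_force: [0.4, -1.6, 0.1]
gripper_width: 0.2
```

```bash
python3 - <<'E'
from h import *
delta([514,-42,150])
E
```

```text
pos [ 447.1 -168.4  179.6] delta tool m [-0.1098  0.0915  0.0297] F [ 0.4 -1.6  0.1] t 1.3 w 0.17939393658041236
```

send_rows --pt "-0.025 0.02 0.005" --pt "-0.055 0.045 0.012" --pt "-0.085 0.07 0.02" --pt "-0.105 0.087 0.025" --pt "-0.11 0.0915 0.03" --pt "-0.11 0.0915 0.03" --pt "-0.11 0.0915 0.03" --yaw '[0,0,0,0,0,0,0]' --fingers '[255,255,255,255,255,255,255]'

```text
clock: 2.0
position: [513.6, -42.8, 149.6]
ee_rot: [-0.193, 0.981, 0.002, -0.002]
contact_force: [0.8, -0.5, 0.8]
gripper_width: 0.2
```

```bash
python3 - <<'E'
from h import *
delta([514,-42,68])
cv2.imwrite("pics/w1.png",get_image("wrist"));cv2.imwrite("pics/s2.png",get_image("scene"))
E
```

```text
pos [513.6 -42.8 149.6] delta tool m [-0.001   0.0003  0.0816] F [ 0.8 -0.5  0.8] t 2.0 w 0.22783020429994216
```

View pics/w1.png

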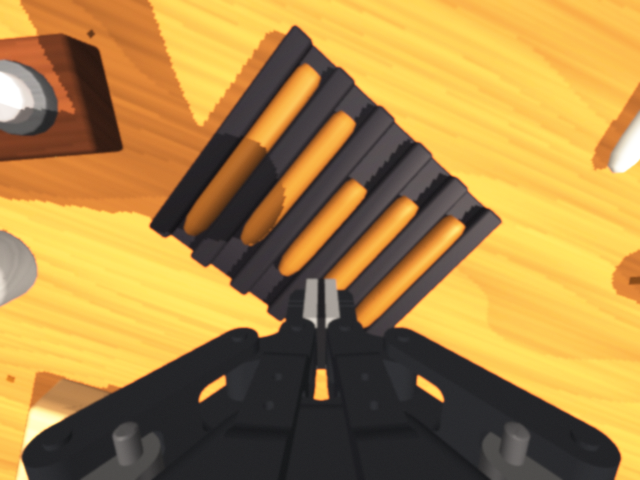

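View pics/s2.png

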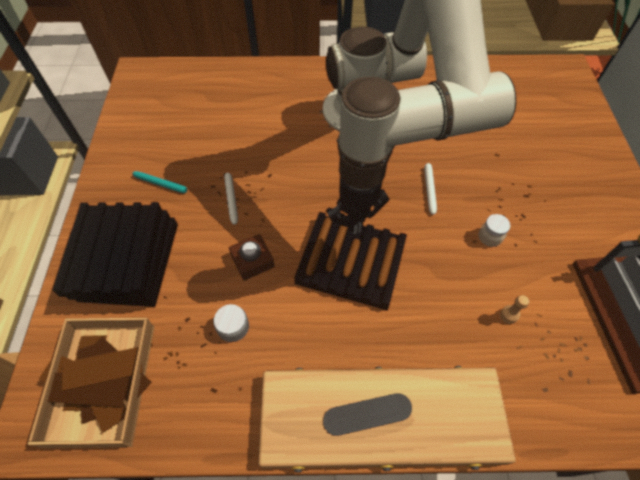

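The wrist view shows the short cigar centred near (322,228), the long one near (253,150) and the plunger near (18,95). I'll cross-check the positions with wrist rays.

```bash
python3 - <<'E'
from h import *
s=read_state();R=Ro.from_quat(s["ee_rot"]).as_matrix();p=CP["wrist"];T=np.array(p["tool_from_camera"])
for uv,z in(((322,228),40),((253,150),40),((298,178),40),((15,95),55),((15,95),63)):
    d=R@T[:3,:3]@np.linalg.inv(p["mtx"])@[*uv,1];c=s["position"]+R@T[:3,3]
    print(uv,z,(c+d*(z-c[2])/d[2]).round(1))
E
```

```text
(322, 228) 40 [511.4 -43.1  40. ]
(253, 150) 40 [ 475.2 -112.9   40. ]
(298, 178) 40 [481.9 -74.8  40. ]
(15, 95) 55 [ 499.3 -267.6   55. ]
(15, 95) 63 [ 497.5 -261.    63. ]
```

send_rows --pt "-0.001 0 0.01" --pt "-0.001 0 0.03" --pt "-0.001 0 0.05" --pt "-0.001 0 0.068" --pt "-0.001 0 0.078" --pt "-0.001 0 0.082" --pt "-0.001 0 0.082" --pt "-0.001 0 0.082" --pt "-0.001 0 0.082" --pt "-0.001 0 0.082" --pt "-0.001 0 0.082" --pt "-0.001 0 0.082" --yaw '[0,0,0,0,0,0,0,0,0,0,0,0]' --fingers '[255,255,255,255,255,255,255,255,255,255,255,255]'

```text
clock: 3.3
position: [514.5, -42.4, 68.3]
ee_rot: [-0.192, 0.981, 0.002, -0.001]
contact_force: [0.0, 0.6, 0.7]
gripper_width: 0.1
```

send_rows --pt "0 0 0" --pt "0 0 0" --pt "0 0 0" --pt "0 0 0" --pt "0 0 0" --pt "0 0 0" --pt "0 0 0" --pt "0 0 0" --pt "0 0 0" --pt "0 0 0" --pt "0 0 0" --pt "0 0 0" --yaw '[0,0,0,0,0,0,0,0,0,0,0,0]' --fingers '[255,255,255,255,255,255,255,255,255,255,255,255]'

```text
clock: 4.5
position: [514.5, -42.4, 68.3]
ee_rot: [-0.192, 0.981, 0.002, -0.001]
contact_force: [0.1, 0.3, -0.1]
gripper_width: 0.1
```

send_rows --pt "0 0 0" --pt "0 0 0" --pt "0 0 0" --pt "0 0 0" --pt "0 0 0" --pt "0 0 0" --pt "0 0 -0.01" --pt "0 0 -0.03" --pt "0 0 -0.05" --pt "0 0 -0.07" --pt "0 0 -0.08" --pt "0 0 -0.08" --yaw '[0,0,0,0,0,0,0,0,0,0,0,0]' --fingers '[255,255,255,255,255,255,255,255,255,255,255,255]'

```text
clock: 5.7
position: [515.8, -42.4, 150.1]
ee_rot: [-0.192, 0.981, 0.001, 0.001]
contact_force: [0.0, 0.1, 0.3]
gripper_width: -0.3
```

```bash
python3 - <<'E'
from h import *
delta([480,-115,140])
E
```

```text
pos [515.8 -42.4 150.1] delta tool m [ 0.0605 -0.0537  0.0099] F [0.  0.1 0.3] t 5.7 w -0.31076681424106706
```

send_rows --pt "0.015 -0.013 0" --pt "0.035 -0.031 0" --pt "0.052 -0.046 0" --pt "0.06 -0.0535 0.005" --pt "0.0605 -0.0535 0.01" --pt "0.0605 -0.0535 0.01" --pt "0.0605 -0.0535 0.01" --yaw '[0,0,0,0,0,0,0]' --fingers '[255,255,255,255,255,255,255]'

```text
clock: 6.4
position: [480.2, -114.3, 139.4]
ee_rot: [-0.193, 0.981, 0.002, 0.001]
contact_force: [0.5, -0.5, -0.2]
gripper_width: 0.1
```

```bash
python3 - <<'E'
from h import *
delta([480,-115,68])
E
```

```text
pos [ 480.2 -114.3  139.4] delta tool m [ 0.0006 -0.0008  0.0714] F [ 0.5 -0.5 -0.2] t 6.4 w 0.10710985784595328
```

send_rows --pt "0 0 0.01" --pt "0 0 0.03" --pt "0 0 0.05" --pt "0 0 0.065" --pt "0 0 0.071" --pt "0 0 0.071" --pt "0 0 0.071" --pt "0 0 0.071" --pt "0 0 0.071" --pt "0 0 0.071" --pt "0 0 0.071" --pt "0 0 0.071" --yaw '[0,0,0,0,0,0,0,0,0,0,0,0]' --fingers '[255,255,255,255,255,255,255,255,255,255,255,255]'

```text
clock: 7.6
position: [480.4, -114.0, 68.6]
ee_rot: [-0.193, 0.981, 0.002, 0.001]
contact_force: [-1.1, 0.4, 0.5]
gripper_width: 0.1
```

send_rows --pt "0 0 0" --pt "0 0 0" --pt "0 0 0" --pt "0 0 0" --pt "0 0 0" --pt "0 0 0" --pt "0 0 0" --pt "0 0 0" --pt "0 0 0" --pt "0 0 0" --pt "0 0 0" --pt "0 0 0" --yaw '[0,0,0,0,0,0,0,0,0,0,0,0]' --fingers '[255,255,255,255,255,255,255,255,255,255,255,255]'

```text
clock: 8.8
position: [480.4, -114.0, 68.6]
ee_rot: [-0.193, 0.981, 0.002, 0.001]
contact_force: [0.3, -0.9, 0.3]
gripper_width: 0.1
```

send_rows --pt "0 0 0" --pt "0 0 0" --pt "0 0 0" --pt "0 0 0" --pt "0 0 0" --pt "0 0 0" --pt "0 0 -0.01" --pt "0 0 -0.03" --pt "0 0 -0.05" --pt "0 0 -0.065" --pt "0 0 -0.07" --pt "0 0 -0.07" --yaw '[0,0,0,0,0,0,0,0,0,0,0,0]' --fingers '[255,255,255,255,255,255,255,255,255,255,255,255]'

```text
clock: 10.0
position: [480.7, -114.2, 139.6]
ee_rot: [-0.193, 0.981, 0.001, 0.002]
contact_force: [0.4, -0.3, -1.2]
gripper_width: -0.1
```

```bash
python3 - <<'E'
from h import *
delta([503,-271,120])
E
```

```text
pos [ 480.7 -114.2  139.6] delta tool m [ 0.0388 -0.1536  0.0191] F [ 0.4 -0.3 -1.2] t 10.0 w -0.12595580895314454
```

send_rows --pt "0.005 -0.02 0" --pt "0.013 -0.05 0" --pt "0.021 -0.085 0" --pt "0.03 -0.12 0" --pt "0.036 -0.143 0.01" --pt "0.039 -0.1535 0.015" --pt "0.039 -0.1535 0.019" --pt "0.039 -0.1535 0.019" --pt "0.039 -0.1535 0.019" --yaw '[0,0,0,0,0,0,0,0,0]' --fingers '[255,255,255,255,255,255,255,255,255]'

```text
clock: 10.9
position: [502.6, -270.0, 120.1]
ee_rot: [-0.193, 0.981, 0.002, 0.002]
contact_force: [0.3, -0.0, 0.2]
gripper_width: 0.1
```

```bash
python3 - <<'E'
from h import *
delta([503,-271,70])
cv2.imwrite("pics/w3.png",get_image("wrist"));im=get_image("scene");cv2.imwrite("pics/s3.png",cv2.resize(im[150:320,200:420],None,fx=3,fy=3))
E
```

```text
pos [ 502.6 -270.   120.1] delta tool m [ 0.0002 -0.0012  0.0501] F [ 0.3 -0.   0.2] t 10.9 w 0.09862038133803527
```

View pics/w3.png

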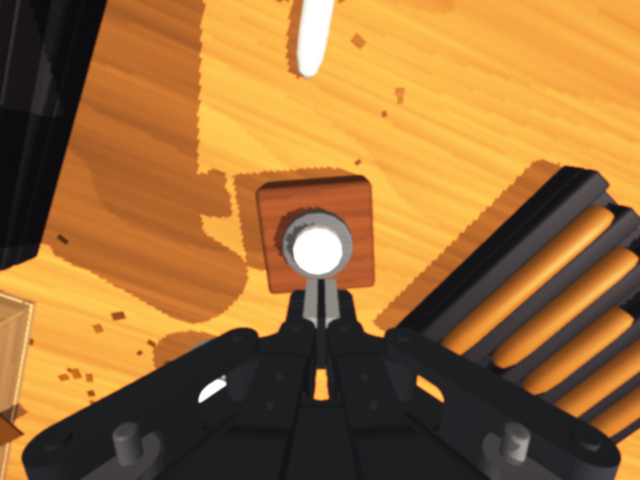

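View pics/s3.png

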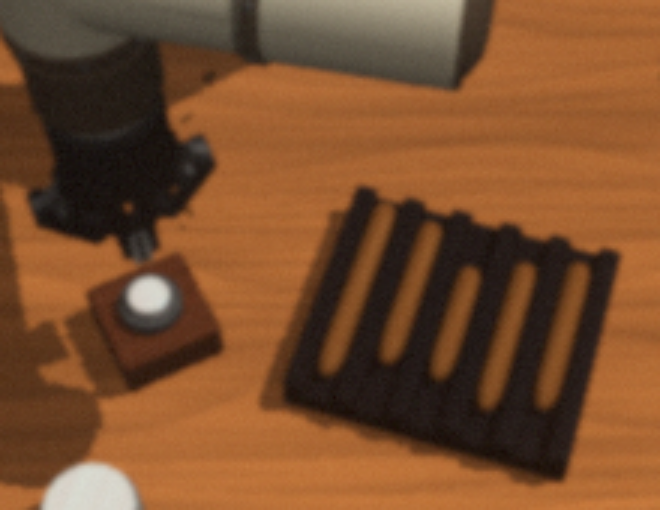

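The fingertips hang above the plunger, whose top is near (318,250) in the wrist view. I'll refine its position with all three cameras.

```bash
python3 - <<'E'
from h import *
s=read_state();R=Ro.from_quat(s["ee_rot"]).as_matrix();p=CP["wrist"];T=np.array(p["tool_from_camera"])
M=np.eye(4);M[:3,:3]=R;M[:3,3]=s["position"];W=np.linalg.inv(M@T);Pw=p["mtx"]@W[:3]
im=cv2.imread("pics/w3.png");h=cv2.cvtColor(im,cv2.COLOR_BGR2HSV)
g=np.zeros(im.shape[:2],np.uint8);g[215:276,280:355]=((h[215:276,280:355,2]>225)&(h[215:276,280:355,1]<60))*255
k,l,st,ce=cv2.connectedComponentsWithStats(g);i=1+np.argmax(st[1:,4]);print(ce[i],st[i])
uv=dict(w=ce[i],t=[373.72,241.58],s=[249.26,247.93]);PP=dict(w=Pw,t=P("top"),s=P("scene"))
for sub in("ts","tw","sw","tsw"):
    A=np.vstack([np.outer(uv[c],PP[c][2])-PP[c][:2] for c in sub]);X=np.linalg.svd(A)[2][-1];print(sub,(X[:3]/X[3]).round(1))
E
```

```text
[317.35522559 250.66133638] [ 293  228   49   46 1751]
ts [ 502.9 -271.2   63.3]
tw [ 503.7 -272.6   59.4]
sw [ 502.4 -271.4   62. ]
tsw [ 502.8 -271.6   62.5]
```

send_rows --pt "0 -0.001 0.01" --pt "0 -0.0015 0.025" --pt "0 -0.0015 0.04" --pt "0 -0.0015 0.048" --pt "0 -0.0015 0.052" --pt "0 -0.0015 0.054" --pt "0 -0.0015 0.055" --pt "0 -0.0015 0.055" --yaw '[0,0,0,0,0,0,0,0]' --fingers '[255,255,255,255,255,255,255,255]'

```text
clock: 11.8
position: [504.1, -271.4, 66.0]
ee_rot: [-0.194, 0.981, 0.001, 0.003]
contact_force: [-0.4, 0.1, -0.2]
gripper_width: 0.1
```

send_rows --pt "0 0 0.001" --pt "0 0 0.002" --pt "0 0 0.003" --pt "0 0 0.003" --yaw '[0,0,0,0]' --fingers '[255,255,255,255]'

```text
clock: 12.2
position: [504.0, -271.4, 62.9]
ee_rot: [-0.194, 0.981, 0.001, 0.002]
contact_force: [0.6, 0.8, -0.5]
gripper_width: 0.3
```

send_rows --pt "0 0 0.001" --pt "0 0 0.002" --pt "0 0 0.003" --pt "0 0 0.003" --yaw '[0,0,0,0]' --fingers '[255,255,255,255]'

```text
clock: 12.6
position: [504.1, -271.5, 60.1]
ee_rot: [-0.194, 0.981, 0.001, 0.003]
contact_force: [-1.1, 0.7, 1.5]
gripper_width: -0.0
```

send_rows --pt "0 0 0.001" --pt "0 0 0.002" --pt "0 0 0.002" --yaw '[0,0,0]' --fingers '[255,255,255]'

```text
clock: 12.9
position: [504.2, -271.4, 58.1]
ee_rot: [-0.194, 0.981, 0.001, 0.003]
contact_force: [-0.4, 1.2, 4.3]
gripper_width: 0.2
```

send_rows --pt "0 0 0.001" --pt "0 0 0.002" --pt "0 0 0.002" --yaw '[0,0,0]' --fingers '[255,255,255]'

```text
clock: 13.2
position: [504.2, -271.4, 56.2]
ee_rot: [-0.194, 0.981, 0.001, 0.003]
contact_force: [-1.0, 1.0, 4.9]
gripper_width: -0.2
```

send_rows --pt "0 0 0.001" --pt "0 0 0.0015" --pt "0 0 0.0015" --yaw '[0,0,0]' --fingers '[255,255,255]'

```text
clock: 13.5
position: [504.2, -271.5, 56.0]
ee_rot: [-0.194, 0.981, 0.001, 0.003]
contact_force: [-4.0, 2.6, 11.6]
gripper_width: 0.2
```

The position stalled at z = 56 and the force rose to 11.6 N, so the plunger is at its stop. I'll hold briefly, then lift.

send_rows --pt "0 0 0.002" --pt "0 0 0.002" --pt "0 0 0.002" --yaw '[0,0,0]' --fingers '[255,255,255]'

```text
clock: 13.8
position: [504.2, -271.5, 55.9]
ee_rot: [-0.194, 0.981, 0.0, 0.003]
contact_force: [-3.9, 3.0, 14.8]
gripper_width: 0.3
```

send_rows --pt "0 0 -0.003" --pt "0 0 -0.008" --pt "0 0 -0.02" --pt "0 0 -0.045" --pt "0 0 -0.075" --pt "0 0 -0.1" --pt "0 0 -0.11" --pt "0 0 -0.11" --pt "0 0 -0.11" --pt "0 0 -0.11" --yaw '[0,0,0,0,0,0,0,0,0,0]' --fingers '[255,255,255,255,255,255,255,255,255,255]'

```text
clock: 14.8
position: [502.8, -271.4, 164.2]
ee_rot: [-0.194, 0.981, 0.001, 0.001]
contact_force: [0.4, -0.2, 0.5]
gripper_width: 0.3
```

```bash
python3 - <<'E'
from h import *
delta([503,-271,70])
a=cv2.imread("pics/scene0.png");b=get_image("scene");cv2.imwrite("pics/s4.png",b)
h=cv2.cvtColor(b,cv2.COLOR_BGR2HSV);c0,d0,a0,b0=232,280,228,275
g=np.zeros(b.shape[:2],np.uint8);g[c0:d0,a0:b0]=((h[c0:d0,a0:b0,1]<60)&(h[c0:d0,a0:b0,2]>110))*255
k,l,st,ce=cv2.connectedComponentsWithStats(g);print(ce[1:],st[1:])
d=cv2.absdiff(a,b).max(2)
for n,(x0,x1,y0,y1) in dict(mould=(293,410,212,310),jar=(475,515,210,250),tamper=(500,532,290,325),tin=(210,252,300,345)).items(): print(n,(d[y0:y1,x0:x1]>40).sum())
E
```

```text
pos [ 502.8 -271.4  164.2] delta tool m [-0.0001  0.      0.0942] F [ 0.4 -0.2  0.5] t 14.8 w 0.28791954769649897
[[249.24698795 247.9939759 ]] [[242 242  16  13 166]]
mould 0
jar 0
tamper 0
tin 38
```

View pics/s4.png

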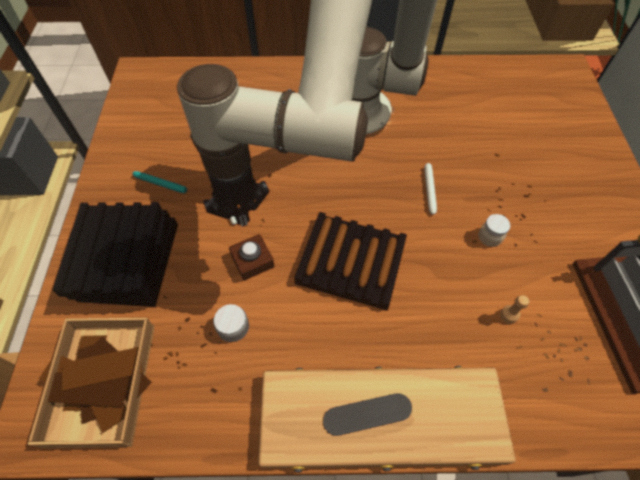

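The plunger is back up, with its pixel centre the same as at the start. The mould, jar and tamper are unchanged in the image. The 38 changed pixels around the tin are the arm's shadow beside it; the tin itself is still at (230,322). The arm is clear of everything, so I'm handing in.

```bash
python3 -c "
from bench import *
print(job_done())"
```

```text
the job is handed in; nothing more can be done
None
```

I pointed at the shortest cigar (third groove), then the longest (the groove nearest the plunger), then pressed and released the record plunger. I handed the job in at about 15 s; no verdict was reported.

- **Pointing:** the fingertips stayed about 26 mm above each cigar for about 2 s, straight down. The overhead and scene cameras agreed on the cigar positions within 2 mm. The wrist camera was up to about 5 mm off, still well inside the 18 mm limit.
- **Plunger:** I pressed until the tool stalled at z = 56 mm, with the force rising to about 15 N (fully down takes 5 N). I then lifted 110 mm clear. Travel was not read directly. I inferred full depth from the stall and the force rise, with contact beginning at roughly z = 60–62 mm.
- **Last checks:** the plunger's image centre matched its starting position, and the areas around the cigars, jar and tamper showed no change. The tin's area had 38 changed pixels, which I put down to the arm's shadow because the tin looked unmoved. The final force was about zero.

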